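# Fit the last tie rod to a battery module and hold it for the nut

### The arm

A 6-joint arm with a two-finger parallel gripper is mounted at the origin on the work surface. World frame = base frame: x ahead of the robot, y to its left, z up, the work surface at z = 0. Lengths are in m, angles in rad, forces in N, time in s.
With the tool pointing down it reaches from about 0.425 to 0.95 m from the base axis. Payload 3.5 kg.
Tool frame: the origin (TCP) lies between the finger pads; the fingertips stand 14 mm ahead of it and the grasp point (between the pads) lies 5 mm behind it; z points along the fingers, y is the line along which they close (so a half turn about z gives the same grasp; the last joint's range is limited). The gripper opens to 85 mm and grips with 20 to 120 N. Pads are 22 mm wide; open, the fingers measure 114 mm over their backs; the gripper's body (76 mm by 85 mm) begins 54 mm behind the grasp point. The pads swing forward as they close: fully open they stand 13 mm farther back than shut.
Start: joints at [-1.461, 0.286, 1.577, -0, 1.279, -0.15], TCP at [0.173, -0.652, 0.245] pointing down, gripper open.
Joint ranges: [-2.77, 2.77], [-0.9, 2.22], [0.21, 2.48], [-1.53, 4.67], [0.24, 2.81], [-2.84, 2.84]. Speed limits (rad/s): [2.79, 2.79, 3.14, 3.14, 3.14, 3.14].

### API

Orientations are given as a unit quaternion [x, y, z, w].
In Python, from plant import * gives the robot as it stands.
- The arm moves only by the tool step_arm, never from a script. Its argument "commands" is a list of rows, each an object of numbers: "gripper": the gripper's target within -1 to 1 (shut at 1, half-way at 0, fully open at -1); "x", "y", "z": the shift along the tool's x, y, z in mm; "spin": the turn about the tool's z in degrees. A call has exactly 10 rows; each row shifts and turns the commanded pose from where the row before left it, along the tool's axes as they then stand; what a row does not reach is not made up. A row lasts 1/10 s, in which the tool goes at most 50 mm and 8.59 degrees, less where a joint would pass 70% of its speed; a pose out of reach is approached as far as the arm can. A call with a gripper value outside its range is refused whole. The fingers move at their own pace and stop on an object; "force" is the grip in N (left out, the last holds). Time passes only in rows, so rows that do not move let the fingers close, or fill a call up. It gives the time, the measured TCP pose, the force, the opening and the grip force at its end, in the units of the state.
- get_state(): the state, without advancing time (a new reading comes with each control period).
- read_camera(name): name is "side" or "top"; returns a dict with "color" (420x560x3 uint8, red, green, blue), "z_map" (420x560 float32, m along the optical axis (not along the pixel's ray), 0 where there is no reading), "fx", "fy", "cx", "cy" (pixels), "distortion" ([k1, k2, p1, p2, k3] as OpenCV has them; the pictures are not rectified), "eye" and "attitude" of the camera in the world. Camera axes: x right, y up, looking along -z (the intrinsics and any distortion apply to the point x, -y, -z); pixel columns grow to the right and rows downward; lengths in m; the calibration is good to about 2 mm. A picture is of the moment at which its call begins.
- sign_off(): hands the job in; it is judged then, once.
The state is a dict: "time": time; "qpos": joint angles; "dq": joint speeds; "joint_efforts": joint torques, N m; "eef_pos": TCP position; "tcp_rot": TCP orientation; "contact_force": force on the tool from outside, world axes, zero at the start; "wrist_torque": the same for the moment, N m; "opening": opening from 0.0 (shut) to 1.0 (fully open); "finger_force": force on a finger pad.
Only numpy, scipy, OpenCV 4.12 (cv2) and the standard library are available. Lean on these libraries where they do the work, as an engineer would, in place of code of your own. Each camera call takes 0.05 s, during which the arm holds its last target. There are 200 camera calls.

### The job

The battery module lacks its last tie rod. Take the long rod from the wooden rest by its long nut, thread it through the open bushing of the near end plate and on through the one in the far plate, entering at the end where the fitted rods have their long nuts, until its washer is fully home on the bushing and its end stands out of the far plate. Finish still gripping the long nut and holding the rod there for the workmate who runs on the end nut; leave the two short rods and everything else on the bench where they are.

Things in the scene. Friction and masses are not known exactly. Their poses are not given: they have to be found in the camera images.
- tie_rod: long steel tie rod, 202.5 mm overall, lying level in the rest. Origin: middle of its long hex nut, on the axis; +y to the free end, z up. Nut: y -15 to +15, 17 mm across flats, two flats upright (x +-8.5), corners 19.6. Fixed washer: 26 mm dia, y +15 to +17.5. Shank: 10 mm dia, 170 long, last 4 mm tapers to 6 mm dia. 0.14 to 0.22 kg, centre of mass near y +63
- rod_tip (a point): the centre of the long rod's free end, 187.5 mm from the middle of its nut
- rod_shoulder (a point): on the long rod's axis, the centre of the washer face that comes to bear on the bushing, 17.5 mm from the middle of the nut
- short_rod_a: a tie rod of the same kind, but for a smaller module: shank 110 mm, total length 142.5 mm, same nut and washer, same axes and origin; lies in another slot of the rest and stays there
- short_rod_b: a second short rod, like the first
- rod_rest: fixed plywood rest, base 190 x 120 mm, two upright boards 12 mm thick along x, centred at y -47 and +48, tops 64 mm high, open slots 12 wide, 14 deep at x -60, 0, +60. Origin: middle of underside; y = the rods' direction. Rod axes 55 mm above the bench, middle of nuts at y -76: the nuts overhang towards -y (robot's right), 6 mm from washer to board. The long rod's slot varies
- module: fixed module: 4 blue cells (70 mm wide in x) in a row along y between aluminium end plates 140 wide, 14 thick, 118 mm high, 112 apart, on a base plate 190 x 200. Origin: middle of underside; +y from the near plate (robot's right) to the far. Rods fitted at x,z (-50,93) (-50,33) (50,33), long nuts reaching 32 mm out of the near bushings. Open pair at x +50, z 93, 10 mm clear of the cells
- near_bore (a point): centre of the mouth of the near plate's open white bushing, on its flange face (28 mm dia, 3 mm proud of the plate), 93 mm above the bench; axes as the module's, +y is the way in. Bore 13 mm; conical lead-in from 18 mm at the mouth to 13 mm, 4 mm deep
- far_bore (a point): centre of the outer flange face of the far plate's open bushing, same axis, 146 mm in +y from near_bore. Bore 13 mm, same lead-in on the plate's inner face (its mouth 129 mm from near_bore). With the washer home the rod stands 24 mm out here
- nut_bin: bystander: small blue bin of nuts, 90 x 65 x 35 mm, on the bench between rest and module; origin under its middle
- spare_cell: bystander: a spare blue prismatic cell standing on the bench, 70 x 27 x 100 mm, origin under its middle
- spanner: bystander: a 170 mm spanner lying flat, beyond the rest; origin under its middle
Mind the look-alikes: they are no part of the job. Of the things that look like the rod_rest, the larger one is meant.

How it is judged:
By the outcome, as a careful person would: the job done as asked, in the order asked, and still so for the second after the job is handed in, while the arm keeps its last pose, push and grip.
It also fails if it takes over 45 s, if anything falls off the work surface, if the arm or the gripper's body presses on something with over 40 N, if the wrist force passes 120 N, or if a joint passes its speed limit or range.

## Working session

There is one attempt and no reset: what is moved stays moved. The work goes in short steps, Python scripts to look and compute and a tool call to move; the robot and the scene stay as the last step left them, time stands still between calls to the robot, and variables do not carry over. Pictures are saved under pics/ and viewed, at most 10 in all, crops included, and the job is handed in when it is done.

Besides the shell and the picture viewer there is one more tool, called after "Request:" as name(argument=value, ...), one argument or row to a line, values as JSON. step_arm: Moves the arm, as the interface text tells. Its arguments: {"type":"object","properties":{"commands":{"type":"array"},"force":{"type":"number"}},"required":["commands"]}

```bash
ls; mkdir -p pics; cat > h.py <<'E'
from plant import *
import numpy as np, cv2
from scipy.spatial.transform import Rotation as R
def cam(n):
    c=read_camera(n); c['K']=np.array([[c['fx'],0,c['cx']],[0,c['fy'],c['cy']],[0,0,1.]]); c['D']=np.array(c['distortion'],float)
    a=np.array(c['attitude'],float); c['R']=a if a.shape==(3,3) else R.from_quat(a).as_matrix(); c['e']=np.array(c['eye'],float); return c
def rays(c,uv):
    p=cv2.undistortPoints(np.array(uv,float).reshape(-1,1,2),c['K'],c['D']).reshape(-1,2)
    return np.c_[p[:,0],-p[:,1],-np.ones(len(p))]
def pts(c,uv):
    uv=np.array(uv); z=c['z_map'][uv[:,1].astype(int),uv[:,0].astype(int)]
    return c['e']+(rays(c,uv)*z[:,None])@c['R'].T
def plane(c,uv,h):
    d=rays(c,uv)@c['R'].T; return c['e']+d*((h-c['e'][2])/d[:,2])[:,None]
def proj(c,P):
    q=(np.atleast_2d(P)-c['e'])@c['R']; q=q*[1,-1,-1]
    return cv2.projectPoints(q,np.zeros(3),np.zeros(3),c['K'],c['D'])[0].reshape(-1,2)
def cloud(c):
    v,u=np.mgrid[0:420,0:560]; uv=np.c_[u.ravel(),v.ravel()]
    return pts(c,uv).reshape(420,560,3)
def save(n,im): cv2.imwrite('pics/'+n,im[:,:,::-1])
E
python3 - <<'E'
from h import *
for n in('top','side'):
    c=cam(n); save(n+'0.png',c['color']); print(n,c['attitude'],c['eye'],c['fx'],c['D'],(c['z_map']==0).mean())
print(get_state())
E
```

```text
pics
top [ 0.03883832 -0.03074499 -0.69561461  0.71670541] [ 0.4517906  -0.01705274  0.94233554] 454.0041886077334 [-0.11401295  0.          0.          0.          0.        ] 0.003903061224489796
side [-0.17407158  0.42192324  0.8242662  -0.33505983] [-0.05433517  0.56519686  0.70425715] 451.46334354546417 [0.05208711 0.         0.         0.         0.        ] 0.004392006802721089
{'time': 0.1, 'qpos': array([-1.46097682e+00,  2.87114499e-01,  1.57805210e+00,  1.43511737e-05,
        1.27862131e+00, -1.49992907e-01]), 'dq': array([ 0.00030685, -0.00140615, -0.00352457, -0.00167064, -0.00019145,
        0.00131452]), 'joint_efforts': array([ 1.44919231e-03, -4.07293189e+01, -2.93698722e+01, -8.90273463e-05,
        3.40022314e-03,  1.86582406e-05]), 'eef_pos': array([ 0.17337943, -0.65175603,  0.24404888]), 'tcp_rot': array([ 9.91573720e-01,  1.29539006e-01,  2.89140338e-05, -1.09726700e-03]), 'contact_force': array([0.76508181, 0.21482055, 0.52861187]), 'wrist_torque': array([-0.03273381,  0.00065105, -0.01348614]), 'finger_force': 0.0, 'opening': 1.0002393473452114}
```

View pics/top0.png

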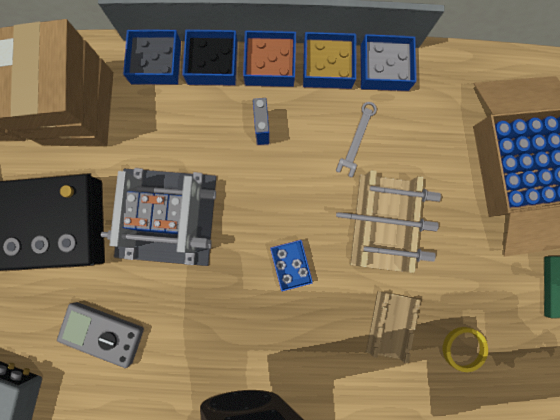

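View pics/side0.png

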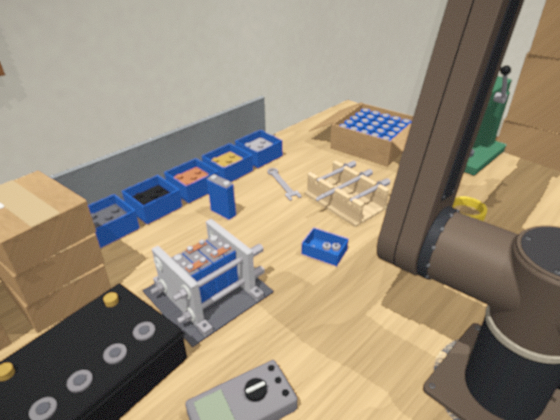

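Top view: the larger rest is at (390,225) with the small look-alike at (395,325). The candidate rods have their nuts at (432,196), (430,225) and (427,255). The middle one fits, because its shank reaches far left to (338,215). The module is at (165,215), near plate on the right at about x=187. I'll confirm with an enlarged crop.

```bash
python3 - <<'E'
from h import *
c=cam('top'); np.savez('top.npz',**{k:c[k] for k in('color','z_map')})
im=c['color']
a=cv2.resize(im[165:280,325:455],None,fx=3,fy=3,interpolation=cv2.INTER_CUBIC)
b=cv2.resize(im[160:275,95:225],None,fx=3,fy=3,interpolation=cv2.INTER_CUBIC)
save('crop1.png',np.hstack([b,a]))
P=cloud(c)
# rod points: height band in rest region
def show(name,r0,r1,c0,c1,lo,hi):
    Q=P[r0:r1,c0:c1].reshape(-1,3); m=(Q[:,2]>lo)&(Q[:,2]<hi)&(c['z_map'][r0:r1,c0:c1].ravel()>0)
    Q=Q[m]; print(name,len(Q),Q.min(0).round(4),Q.max(0).round(4)); return Q
show('nutmid',217,235,424,446,.05,.08)
show('table',300,340,300,350,-.02,.02)
for (r0,r1,c0,c1) in [(165,275,172,200),(165,275,105,130)]:
    Q=show('plate',r0,r1,c0,c1,.108,.13)
    bx=cv2.minAreaRect((Q[:,:2]*1000).astype(np.float32)); print(bx,Q[:,2].mean())
np.set_printoptions(precision=3,suppress=True,linewidth=200)
# centreline of long rod nut+shank by columns
for u in range(336,446,6):
    col=P[205:240,u]; print(u,[f'{z*1000:.0f}' for z in col[::2,2]])
E
```

```text
nutmid 124 [ 0.5122 -0.3395  0.0516] [ 0.5299 -0.3121  0.0678]
table 1993 [ 0.2849 -0.1797 -0.0061] [ 0.3674 -0.0767  0.0049]
plate 837 [0.4565 0.1358 0.108 ] [0.5956 0.1731 0.1222]
((526.1757202148438, 155.0790252685547), (36.90890884399414, 139.41529846191406), 89.27002716064453) 0.11603218785909955
plate 863 [0.4616 0.2489 0.108 ] [0.6019 0.2834 0.1225]
((531.22119140625, 264.49945068359375), (33.665096282958984, 139.78497314453125), 86.5412368774414) 0.116530145141014
336 ['-0', '3', '-1', '-0', '56', '58', '4', '-1', '-1', '0', '942', '0', '0', '1', '-1', '-3', '3', '-1']
342 ['2', '-1', '-1', '-1', '60', '59', '58', '0', '0', '2', '2', '1', '-1', '-0', '0', '-3', '1', '-2']
348 ['1', '-0', '-2', '1', '60', '63', '59', '-1', '-2', '-3', '-1', '0', '-1', '0', '-2', '4', '0', '1']
354 ['2', '1', '-1', '-0', '-0', '59', '58', '0', '1', '-1', '-2', '4', '6', '10', '9', '12', '8', '10']
360 ['8', '10', '11', '10', '9', '58', '61', '56', '9', '12', '11', '16', '16', '21', '23', '26', '29', '27']
366 ['54', '57', '57', '57', '65', '56', '60', '61', '63', '63', '63', '65', '64', '65', '
[... 734 characters left out ...]
'58', '56', '29', '33', '32', '33', '36', '38', '37']
414 ['62', '65', '65', '63', '63', '63', '64', '67', '50', '58', '60', '66', '66', '64', '62', '66', '61', '64']
420 ['64', '65', '64', '-1', '2', '0', '-1', '49', '52', '61', '58', '54', '54', '56', '-0', '0', '0', '1']
426 ['-0', '1', '-2', '1', '-0', '-2', '-2', '-0', '59', '61', '64', '63', '61', '-2', '-1', '2', '0', '-3']
432 ['-2', '-0', '-0', '1', '-1', '-1', '0', '-1', '-0', '61', '63', '62', '60', '-2', '-1', '-2', '3', '1']
438 ['3', '-4', '-0', '0', '0', '2', '-1', '-1', '-1', '-0', '-1', '-0', '2', '0', '0', '-2', '3', '-2']
444 ['2', '-2', '0', '-1', '1', '-4', '3', '0', '-1', '2', '1', '1', '-0', '2', '-1', '-3', '2', '-1']
```

View pics/crop1.png

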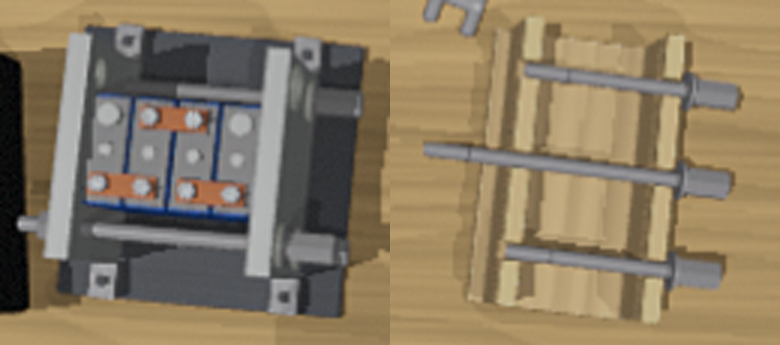

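The crop confirms the middle rod is the long one: its shank sticks out well past the left board. It also shows the open upper +x corner of the module, around (300,90) in the crop. Next I'll measure the rod axis and the module pose.

```bash
cat > m.py <<'E'
from h import *
np.set_printoptions(precision=4,suppress=True,linewidth=160)
c=cam('top'); P=cloud(c); g=cv2.cvtColor(c['color'],cv2.COLOR_RGB2GRAY); hsv=cv2.cvtColor(c['color'],cv2.COLOR_RGB2HSV)
v,u=np.mgrid[0:420,0:560]
if 1: # rod: grey (unsaturated) pixels in strip
    m=(hsv[...,1]<70)&(u>336)&(u<446)&(abs(v-(215+(u-338)*.12))<9)&(P[...,2]>.045)
    uv=np.c_[u[m],v[m]]; Q=plane(c,uv,.060)
    s=Q[Q[:,1]>-.29]; n=Q[Q[:,1]<-.315]
    ln=cv2.fitLine(s[:,:2].astype(np.float32),cv2.DIST_HUBER,0,.01,.01).ravel(); d=ln[:2]*np.sign(ln[1])
    print('shank dir',d,'yaw deg',np.degrees(np.arctan2(-d[0],d[1])),'pt',ln[2:], 'nut n',len(n),n.min(0),n.max(0),np.median(n,0))
    t=(Q[:,:2]-ln[2:])@d; print('t range',np.percentile(t,[0,1,99,100]), 'tip',ln[2:]+d*t.max(), 'nut mid', ln[2:]+d*(t.max()-.1875),ln[2:]+d*(t.min()+.015))
for nm,u0,u1 in(('near',172,200),('far',105,130)):
    m=(u>u0)&(u<u1)&(v>165)&(v<275)&(abs(P[...,2]-.118)<.007)&(hsv[...,1]<60)&(g>150)
    k,lab,st,_=cv2.connectedComponentsWithStats(m.astype(np.uint8)); i=1+st[1:,4].argmax(); m=lab==i
    Q=plane(c,np.c_[u[m],v[m]],.118); r=cv2.minAreaRect((Q[:,:2]*1000).astype(np.float32)); print(nm,m.sum(),r)
    ln=cv2.fitLine((Q[:,:2]*1000).astype(np.float32),cv2.DIST_L2,0,.01,.01).ravel(); print(ln,np.degrees(np.arctan2(ln[1],ln[0])))
E
python3 m.py
```

```text
shank dir [0.0959 0.9954] yaw deg -5.50416 pt [ 0.5312 -0.2167] nut n 116 [ 0.5121 -0.3402  0.06  ] [ 0.5299 -0.3159  0.06  ] [ 0.5204 -0.328   0.06  ]
t range [-0.1243 -0.1227  0.074   0.0761] tip [ 0.5385 -0.1409] nut mid [ 0.5205 -0.3275] [ 0.5207 -0.3255]
near 536 ((525.6624755859375, 146.89810180664062), (13.432354927062988, 139.20172119140625), 86.98358917236328)
[  0.9988  -0.0487 523.7418 147.1971] -2.793842
far 528 ((532.2273559570312, 273.39447021484375), (13.652822494506836, 139.16798400878906), 86.99394989013672)
[  0.9987  -0.0505 532.3239 273.3777] -2.892994
```

Request:
step_arm(
  commands=[
    {"x":41.9,"y":-22.5,"gripper":0.1},
    {"x":41.9,"y":-22.5,"gripper":0.1},
    {"x":41.9,"y":-22.5,"gripper":0.1},
    {"x":41.9,"y":-22.5,"gripper":0.1},
    {"x":41.9,"y":-22.5,"gripper":0.1},
    {"x":41.9,"y":-22.5,"gripper":0.1},
    {"x":41.9,"y":-22.5,"gripper":0.1},
    {"x":41.9,"y":-22.5,"gripper":0.1},
    {"x":41.9,"y":-22.5,"gripper":0.1},
    {"x":41.9,"y":-22.5,"gripper":0.1},
  ],
  force=100,
)

```text
invalid input
```

Request:
step_arm(
  commands=[
    {"spin":-6.96,"gripper":0.1},
    {"spin":-6.96,"gripper":0.1},
    {"spin":-6.96,"gripper":0.1},
    {"spin":-6.96,"gripper":0.1},
    {"spin":-6.96,"gripper":0.1},
    {"spin":-6.96,"gripper":0.1},
    {"spin":-6.96,"gripper":0.1},
    {"spin":-6.96,"gripper":0.1},
    {"spin":-6.96,"gripper":0.1},
    {"spin":-6.96,"gripper":0.1},
  ],
)

```text
invalid input
```

Request:
step_arm(
  commands=[
    {"x":41.9,"y":-22.5,"z":0,"spin":0,"gripper":0.1},
    {"x":41.9,"y":-22.5,"z":0,"spin":0,"gripper":0.1},
    {"x":41.9,"y":-22.5,"z":0,"spin":0,"gripper":0.1},
    {"x":41.9,"y":-22.5,"z":0,"spin":0,"gripper":0.1},
    {"x":41.9,"y":-22.5,"z":0,"spin":0,"gripper":0.1},
    {"x":41.9,"y":-22.5,"z":0,"spin":0,"gripper":0.1},
    {"x":41.9,"y":-22.5,"z":0,"spin":0,"gripper":0.1},
    {"x":41.9,"y":-22.5,"z":0,"spin":0,"gripper":0.1},
    {"x":41.9,"y":-22.5,"z":0,"spin":0,"gripper":0.1},
    {"x":41.9,"y":-22.5,"z":0,"spin":0,"gripper":0.1},
  ],
  force=100,
)

```text
time: 1.2
eef_pos: [0.5217, -0.3256, 0.2453]
tcp_rot: [0.992, 0.13, 0.0, 0.0]
contact_force: [0.5, -0.1, -0.5]
opening: 0.454
finger_force: 0.0
```

Request:
step_arm(
  commands=[
    {"x":0,"y":0,"z":0,"spin":-6.96,"gripper":0.1},
    {"x":0,"y":0,"z":0,"spin":-6.96,"gripper":0.1},
    {"x":0,"y":0,"z":0,"spin":-6.96,"gripper":0.1},
    {"x":0,"y":0,"z":0,"spin":-6.96,"gripper":0.1},
    {"x":0,"y":0,"z":0,"spin":-6.96,"gripper":0.1},
    {"x":0,"y":0,"z":0,"spin":-6.96,"gripper":0.1},
    {"x":0,"y":0,"z":0,"spin":-6.96,"gripper":0.1},
    {"x":0,"y":0,"z":0,"spin":-6.96,"gripper":0.1},
    {"x":0,"y":0,"z":8,"spin":-6.96,"gripper":0.1},
    {"x":0,"y":0,"z":8,"spin":-6.96,"gripper":0.1},
  ],
)

```text
time: 2.2
eef_pos: [0.5206, -0.3273, 0.2292]
tcp_rot: [0.739, 0.674, 0.0, 0.0]
contact_force: [0.2, -0.5, -0.1]
opening: 0.452
finger_force: 0.0
```

```bash
python3 - <<'E'
from h import *
s=get_state(); print(s['eef_pos'],s['tcp_rot'],s['opening'])
q=R.from_quat(s['tcp_rot']); X=q.as_matrix(); print(X, np.degrees(np.arctan2(X[1,0],X[0,0])))
c=cam('top'); print(proj(c,s['eef_pos']),proj(c,[.5206,-.327,.055]))
im=c['color'][165:285,325:465]; a=cv2.resize(im,None,fx=3,fy=3)
c=cam('side'); print(proj(c,s['eef_pos']),proj(c,[.5206,-.327,.055]))
u,v=proj(c,[.5206,-.327,.12])[0].astype(int)
b=cv2.resize(c['color'][v-60:v+60,u-60:u+60],None,fx=3,fy=3); save('c2.png',np.hstack([a,b]))
E
```

```text
[ 0.52060446 -0.32727031  0.22924855] [7.38616927e-01 6.74125355e-01 2.44950288e-05 1.99466506e-04] 0.45227890389568376
[[ 9.11100105e-02  9.95840787e-01  3.05115744e-04]
 [ 9.95840806e-01 -9.11099321e-02 -2.61633235e-04]
 [-2.32745972e-04  3.27684115e-04 -9.99999919e-01]] 84.77253147105324
[[466.51929886 218.55935691]] [[429.62636924 225.94290064]]
[[373.29852189 113.29271072]] [[366.11955574 173.29243337]]
```

View pics/c2.png

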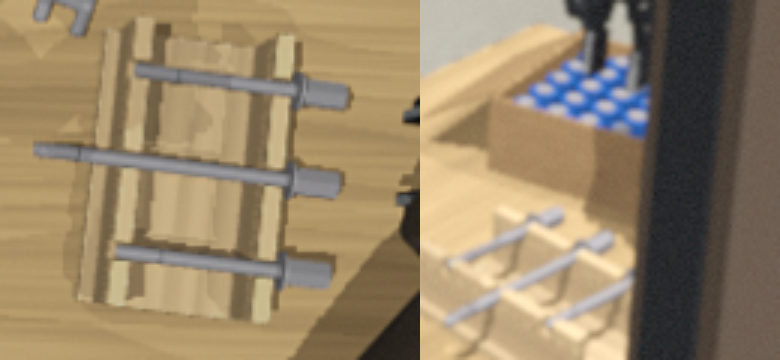

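The open fingers, at crop (410,110) and (405,197), straddle the long rod's nut at (320,183). Descending now.

Request:
step_arm(
  commands=[
    {"x":0,"y":0,"z":25,"spin":0,"gripper":0.1},
    {"x":0,"y":0,"z":25,"spin":0,"gripper":0.1},
    {"x":0,"y":0,"z":25,"spin":0,"gripper":0.1},
    {"x":0,"y":0,"z":25,"spin":0,"gripper":0.1},
    {"x":0,"y":0,"z":20,"spin":0.3,"gripper":0.1},
    {"x":0,"y":0,"z":20,"spin":0,"gripper":0.1},
    {"x":0,"y":0,"z":15,"spin":0,"gripper":0.1},
    {"x":0,"y":0,"z":14,"spin":0,"gripper":0.1},
    {"x":0,"y":0,"z":10,"spin":0,"gripper":0.1},
    {"x":0,"y":0,"z":0,"spin":0,"gripper":0.1},
  ],
)

```text
time: 3.3
eef_pos: [0.5198, -0.3266, 0.0488]
tcp_rot: [0.742, 0.67, -0.0, -0.001]
contact_force: [0.4, 0.6, 1.0]
opening: 0.449
finger_force: 0.0
```

Request:
step_arm(
  commands=[
    {"x":0,"y":0,"z":0,"spin":0,"gripper":0.3},
    {"x":0,"y":0,"z":0,"spin":0,"gripper":0.5},
    {"x":0,"y":0,"z":0,"spin":0,"gripper":0.6},
    {"x":0,"y":0,"z":0,"spin":0,"gripper":1},
    {"x":0,"y":0,"z":0,"spin":0,"gripper":1},
    {"x":0,"y":0,"z":0,"spin":0,"gripper":1},
    {"x":0,"y":0,"z":0,"spin":0,"gripper":1},
    {"x":0,"y":0,"z":0,"spin":0,"gripper":1},
    {"x":0,"y":0,"z":0,"spin":0,"gripper":1},
    {"x":0,"y":0,"z":0,"spin":0,"gripper":1},
  ],
)

```text
time: 4.3
eef_pos: [0.5205, -0.3278, 0.0514]
tcp_rot: [0.742, 0.671, -0.0, 0.0]
contact_force: [-3.8, -0.0, 5.6]
opening: 0.174
finger_force: 97.5
```

Request:
step_arm(
  commands=[
    {"x":0,"y":0,"z":-2,"spin":0,"gripper":1},
    {"x":0,"y":0,"z":-4,"spin":0,"gripper":1},
    {"x":0,"y":0,"z":-6,"spin":0,"gripper":1},
    {"x":0,"y":0,"z":-8,"spin":0,"gripper":1},
    {"x":0,"y":0,"z":-8,"spin":0,"gripper":1},
    {"x":0,"y":0,"z":-8,"spin":0,"gripper":1},
    {"x":0,"y":0,"z":-8,"spin":0,"gripper":1},
    {"x":0,"y":0,"z":-8,"spin":0,"gripper":1},
    {"x":0,"y":0,"z":-6,"spin":0,"gripper":1},
    {"x":0,"y":0,"z":-2,"spin":0,"gripper":1},
  ],
  force=120,
)

```text
time: 5.3
eef_pos: [0.521, -0.3276, 0.1115]
tcp_rot: [0.742, 0.67, 0.0, 0.001]
contact_force: [0.4, 0.1, -2.7]
opening: 0.174
finger_force: 118.4
```

```bash
python3 - <<'E'
from h import *
s=get_state();print(s['eef_pos'],s['contact_force'],s['wrist_torque'],s['opening'],s['finger_force'])
X=R.from_quat(s['tcp_rot']).as_matrix(); print(np.degrees(np.arctan2(X[1,0],X[0,0])))
a=s['eef_pos']+[0,0,.005]; t=a+X[:,0]*.1875
c=cam('top');print(proj(c,[a,t])); im=c['color'].copy()
b=cam('side');print(proj(b,[a,t])); i2=b['color'].copy()
A=cv2.resize(im[160:280,325:465],None,fx=2.8,fy=2.8); B=cv2.resize(i2[100:220,290:430],None,fx=2.8,fy=2.8); save('c3.png',np.hstack([A,B]))
E
```

```text
[ 0.52099358 -0.32759448  0.11154499] [ 0.38829922  0.09522649 -2.6893259 ] [-0.12721302 -0.02121246 -0.00170809] 0.17418668323589423 118.39050890877843
84.18475358405198
[[441.24304651 223.47541644]
 [341.34029662 210.29712879]]
[[368.48582562 153.19148558]
 [315.97017958 178.15374763]]
```

View pics/c3.png

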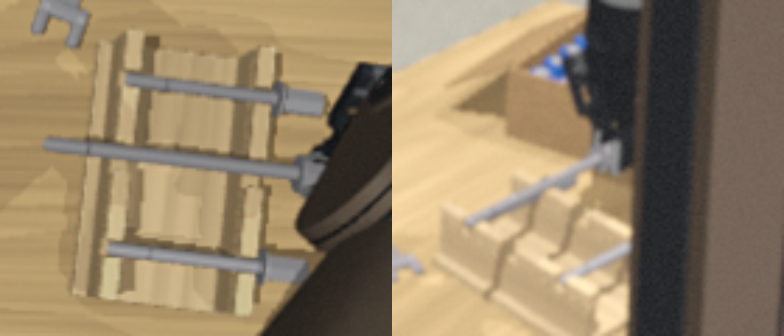

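Top view: the tip is at about (340.7,211) against (341.3,210.3) predicted. In the side view it is (317,179) against (316,178). So the rod sits level and true in the grip. Carrying it to the near bushing.

Request:
step_arm(
  commands=[
    {"x":12,"y":1.7,"z":0,"spin":0,"gripper":1},
    {"x":25,"y":1.8,"z":0,"spin":0,"gripper":1},
    {"x":30,"y":1.8,"z":0,"spin":0,"gripper":1},
    {"x":34,"y":1.8,"z":0,"spin":0,"gripper":1},
    {"x":34,"y":1.8,"z":0,"spin":0,"gripper":1},
    {"x":34,"y":1.8,"z":4,"spin":0,"gripper":1},
    {"x":30,"y":1.8,"z":5,"spin":0,"gripper":1},
    {"x":26,"y":1.8,"z":5,"spin":0,"gripper":1},
    {"x":18,"y":1.8,"z":5,"spin":-1.4,"gripper":1},
    {"x":10,"y":1.7,"z":4,"spin":-1.45,"gripper":1},
  ],
)

```text
time: 6.4
eef_pos: [0.563, -0.0748, 0.0863]
tcp_rot: [0.724, 0.69, -0.0, -0.001]
contact_force: [0.4, 0.0, -2.3]
opening: 0.17
finger_force: 118.4
```

```bash
python3 - <<'E'
from h import *
np.set_printoptions(precision=4,suppress=True)
s=get_state();print(s['eef_pos'],s['contact_force'])
X=R.from_quat(s['tcp_rot']).as_matrix(); print(np.degrees(np.arctan2(X[1,0],X[0,0])))
a=s['eef_pos']+[0,0,.005]; t=a+X[:,0]*.1875; print('tip',t)
nb=np.array([.57507,.1343,.093]); d=np.array([.0518,.9987,0]); fb=nb+.146*d
c=cam('top'); b=cam('side'); out=[]
for n,k in(('t',c),('s',b)):
    q=proj(k,[a,t,nb,fb]); print(n,q)
    u,v=((q[1]+q[2])/2).astype(int); print('crop origin',u-65,v-65); out.append(cv2.resize(k['color'][v-65:v+65,u-65:u+65],(390,390),interpolation=cv2.INTER_CUBIC))
save('c4.png',np.hstack(out))
E
```

```text
[ 0.563  -0.0748  0.0863] [ 0.4391  0.0364 -2.3416]
87.22677382359916
tip [0.5721 0.1124 0.0915]
t [[304.5542 198.4876]
 [205.9397 190.915 ]
 [194.4667 188.9471]
 [119.7323 183.1093]]
crop origin 135 124
s [[290.0436 194.1185]
 [226.8227 227.7786]
 [217.9153 231.2545]
 [156.346  263.7465]]
crop origin 157 164
```

View pics/c4.png

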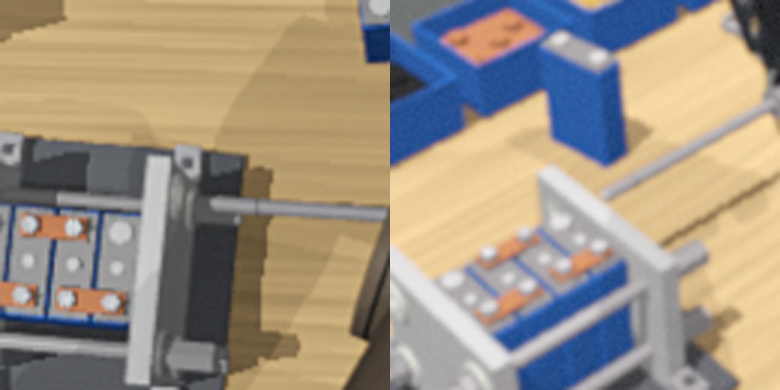

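The tip sits just short of the near plate, at about (205,192) in the top image. The fitted rod at (-50,93) is at the same height as the open bore, so I'll compare camera residuals for it and the held rod.

```bash
cat > r.py <<'E'
from h import *
np.set_printoptions(precision=2,suppress=True,linewidth=160)
s=get_state(); X=R.from_quat(s['tcp_rot']).as_matrix(); a=s['eef_pos']+[0,0,.005]
d=np.array([.0518,.9987,0]); xm=np.array([.9987,-.0518,0]); nb=np.array([.57507,.1343,.093])
print(a, (nb-a)@np.c_[d,xm,[0,0,1]]*1000)
for n in('top','side'):
    c=cam(n); hsv=cv2.cvtColor(c['color'],cv2.COLOR_RGB2HSV).astype(np.float32)
    for nm,p0,dr,ss in(('held',a,X[:,0],np.arange(.07,.155,.012)),('fit',nb-.1*xm,d,np.arange(.025,.12,.008))):
        res=[]
        for t in ss:
            q0,q1=proj(c,[p0+dr*t,p0+dr*(t+.005)]); e=(q1-q0)/np.linalg.norm(q1-q0); nn=np.array([-e[1],e[0]])
            w=np.arange(-7,7.01,.25); L=q0+nn*w[:,None]
            f=hsv[...,1]
            sm=cv2.remap(f,L[:,0].astype(np.float32).reshape(1,-1),L[:,1].astype(np.float32).reshape(1,-1),1).ravel()
            v=cv2.remap(hsv[...,2],L[:,0].astype(np.float32).reshape(1,-1),L[:,1].astype(np.float32).reshape(1,-1),1).ravel()
            g=(sm<60)&(v>95)
            # run of g containing/nearest centre
            k,lab=cv2.connectedComponents(g.astype(np.uint8).reshape(1,-1)); lab=lab.ravel()
            bst=None
            for i in range(1,k):
                ww=w[lab==i]
                if 3<np.ptp(ww)<9 and (bst is None or abs(ww.mean())<abs(bst[0])): bst=(ww.mean(),np.ptp(ww))
            res.append(bst if bst else (np.nan,np.nan))
        res=np.array(res); mm=1000*1/np.linalg.norm(proj(c,[p0+dr*.1+[0,0,.01]])-proj(c,p0+dr*.1))*.01
        print(n,nm,'nn',nn,res[:,0],'w',res[:,1],'med',np.nanmedian(res[:,0]))
    J=(proj(c,np.array([nb+.005*xm,nb+[0,0,.005]]))-proj(c,nb))/5; print('px/mm: x',J[0],'z',J[1], 'nn.J',J@nn)
E
python3 r.py
```

```text
[ 0.56 -0.08  0.09] [210.27   1.23   1.82]
top held nn [ 0.08 -1.  ] [  nan  0.   -0.12  0.   -0.25 -0.12 -0.38 -0.38] w [ nan 5.   4.75 5.   5.   4.75 4.75 5.25] med -0.125
top fit nn [ 0.09 -1.  ] [  nan -0.62 -0.5  -0.5  -0.38 -1.   -0.12 -0.25 -0.38 -0.12 -0.38 -0.12] w [ nan 5.75 5.5  6.   5.25 6.5  5.25 5.   5.25 5.25 5.25 5.75] med -0.375
px/mm: x [ 0.05 -0.52] z [-0.09 -0.08] nn.J [0.52 0.07]
side held nn [-0.47 -0.88] [-0.12 -0.25 -0.25 -0.5  -0.38 -0.38 -0.62 -0.62] w [3.75 4.   4.   4.   4.25 4.25 4.25 4.25] med -0.375
side fit nn [-0.51 -0.86] [  nan -0.38 -0.12 -0.12 -0.12 -0.12 -0.12 -0.12 -0.12 -0.12 -0.12 -0.25] w [ nan 5.75 5.25 5.25 5.25 5.75 5.25 5.25 5.75 5.75 5.75 5.5 ] med -0.125
px/mm: x [-0.27 -0.22] z [-0.04 -0.36] nn.J [0.33 0.34]
```

Request:
step_arm(
  commands=[
    {"x":0,"y":0.4,"z":-2.6,"spin":0.4,"gripper":1},
    {"x":0,"y":0,"z":0,"spin":0,"gripper":1},
    {"x":6,"y":0,"z":0,"spin":0,"gripper":1},
    {"x":6,"y":0,"z":0,"spin":0,"gripper":1},
    {"x":5,"y":0,"z":0,"spin":0,"gripper":1},
    {"x":4,"y":0,"z":0,"spin":0,"gripper":1},
    {"x":4,"y":0,"z":0,"spin":0,"gripper":1},
    {"x":4,"y":0,"z":0,"spin":0,"gripper":1},
    {"x":3,"y":0,"z":0,"spin":0,"gripper":1},
    {"x":0,"y":0,"z":0,"spin":0,"gripper":1},
  ],
)

```text
time: 7.6
eef_pos: [0.5659, -0.0449, 0.0899]
tcp_rot: [0.727, 0.686, -0.0, -0.0]
contact_force: [0.5, -0.3, -2.2]
opening: 0.169
finger_force: 118.4
```

```bash
python3 r.py; python3 -c "
from h import *
s=get_state();X=R.from_quat(s['tcp_rot']).as_matrix();print(s['eef_pos'],np.degrees(np.arctan2(X[1,0],X[0,0])),s['contact_force'],s['wrist_torque'])"
```

```text
[ 0.57 -0.04  0.09] [179.46  -0.15  -1.89]
top held nn [ 0.09 -1.  ] [  nan   nan  0.    0.12 -0.12 -0.25   nan -0.38] w [ nan  nan 5.   4.75 4.75 5.5   nan 5.25] med -0.125
top fit nn [ 0.09 -1.  ] [  nan -0.75 -2.12 -0.5  -0.5    nan -0.12 -0.25 -0.25  0.   -0.38 -0.12] w [ nan 6.   8.75 6.   5.5   nan 5.25 5.   5.   5.   5.25 5.75] med -0.3125
px/mm: x [ 0.05 -0.52] z [-0.09 -0.08] nn.J [0.52 0.07]
side held nn [-0.46 -0.89] [-0.62 -0.5  -0.5  -0.75 -0.88 -0.88 -0.75 -1.  ] w [3.75 4.   4.   4.   4.25 4.25 4.5  4.  ] med -0.75
side fit nn [-0.51 -0.86] [  nan -0.38 -0.25 -0.12 -0.12 -0.12 -0.25 -0.25 -0.12 -0.12 -0.12 -0.25] w [ nan 5.75 5.   5.25 5.25 5.75 5.5  5.5  5.75 5.75 5.75 5.5 ] med -0.125
px/mm: x [-0.27 -0.22] z [-0.04 -0.36] nn.J [0.33 0.34]
[ 0.56596361 -0.04534193  0.08992574] 86.64452916463193 [ 0.55292616  0.11534859 -1.74832787] [-0.12565695  0.05903171  0.04676585]
```

Request:
step_arm(
  commands=[
    {"x":6,"y":0,"z":0,"spin":0,"gripper":1},
    {"x":6,"y":0,"z":0,"spin":0,"gripper":1},
    {"x":7,"y":0,"z":0,"spin":0,"gripper":1},
    {"x":7,"y":-0.1,"z":0,"spin":0,"gripper":1},
    {"x":7,"y":0,"z":0,"spin":0,"gripper":1},
    {"x":7,"y":-0.1,"z":0,"spin":0,"gripper":1},
    {"x":7,"y":0,"z":0,"spin":0,"gripper":1},
    {"x":7,"y":-0.1,"z":0,"spin":0,"gripper":1},
    {"x":6,"y":0,"z":0,"spin":0,"gripper":1},
    {"x":0,"y":0,"z":0,"spin":0,"gripper":1},
  ],
)

```text
time: 8.7
eef_pos: [0.5691, 0.0154, 0.0899]
tcp_rot: [0.727, 0.686, 0.0, -0.0]
contact_force: [0.2, 0.1, -1.8]
opening: 0.168
finger_force: 118.4
```

```bash
cat > p.py <<'E'
from h import *
np.set_printoptions(precision=2,suppress=True)
s=get_state();X=R.from_quat(s['tcp_rot']).as_matrix();a=s['eef_pos']+[0,0,.005]
d=np.array([.0518,.9987,0]); xm=np.array([.9987,-.0518,0]); nb=np.array([.57507,.1343,.093])
print('to bore along,lat,z mm',(nb-a)@np.c_[d,xm,[0,0,1]]*1000,np.degrees(np.arctan2(X[1,0],X[0,0])),'F',s['contact_force'],s['wrist_torque'],s['time'])
E
python3 p.py; python3 - <<'E'
from h import *
out=[]
for n in('top','side'):
    c=cam(n); q=proj(c,[.5765,.18,.093])[0].astype(int); u,v=q; print(q-65); out.append(cv2.resize(c['color'][v-65:v+65,u-65:u+65],(390,390),interpolation=cv2.INTER_CUBIC))
save('c5.png',np.hstack(out))
E
```

```text
to bore along,lat,z mm [119.09  -0.23  -1.9 ] 86.69117995383266 F [ 0.2   0.14 -1.78] [-0.1  -0.03 -0.01] 8.7
[105 122]
[135 176]
```

View pics/c5.png

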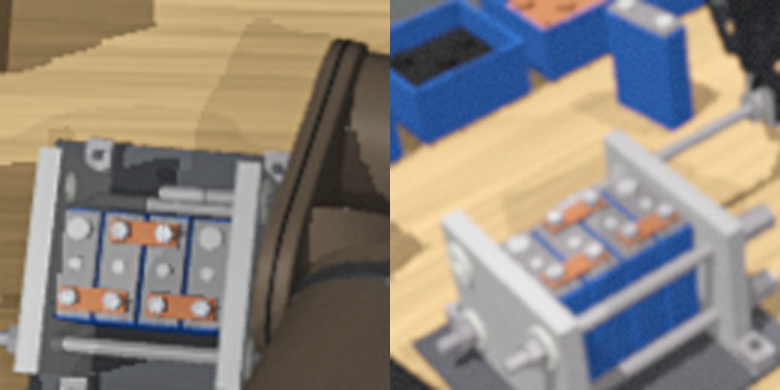

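The tip is through the near bushing, at top crop (160,192), and there are no side forces. Continuing.

Request:
step_arm(
  commands=[
    {"x":6,"y":0,"z":0,"spin":0,"gripper":1},
    {"x":7,"y":0,"z":0,"spin":0,"gripper":1},
    {"x":7,"y":-0.1,"z":0,"spin":0,"gripper":1},
    {"x":7,"y":0,"z":0,"spin":0,"gripper":1},
    {"x":7,"y":-0.1,"z":0,"spin":0,"gripper":1},
    {"x":7,"y":0,"z":0,"spin":0,"gripper":1},
    {"x":7,"y":-0.1,"z":0,"spin":0,"gripper":1},
    {"x":6,"y":0,"z":0,"spin":0,"gripper":1},
    {"x":3,"y":0,"z":0,"spin":0,"gripper":1},
    {"x":0,"y":0,"z":0,"spin":0,"gripper":1},
  ],
)

```text
time: 9.8
eef_pos: [0.5722, 0.0719, 0.0899]
tcp_rot: [0.727, 0.686, -0.0, -0.0]
contact_force: [0.3, 0.2, -2.2]
opening: 0.17
finger_force: 118.4
```

```bash
python3 p.py; python3 - <<'E'
from h import *
c=cam('top'); u,v=90,140; save('c6.png',cv2.resize(c['color'][v:v+75,u:u+130],(780,450),interpolation=cv2.INTER_CUBIC))
print(proj(c,[[.57507,.1343,.093],[.58263,.2801,.093]]))
E
```

```text
to bore along,lat,z mm [62.46 -0.37 -1.9 ] 86.67137977950615 F [ 0.25  0.24 -2.22] [-0.07  0.04  0.03] 9.8
[[194.46668383 188.94705138]
 [119.73737759 183.11082345]]
```

View pics/c6.png

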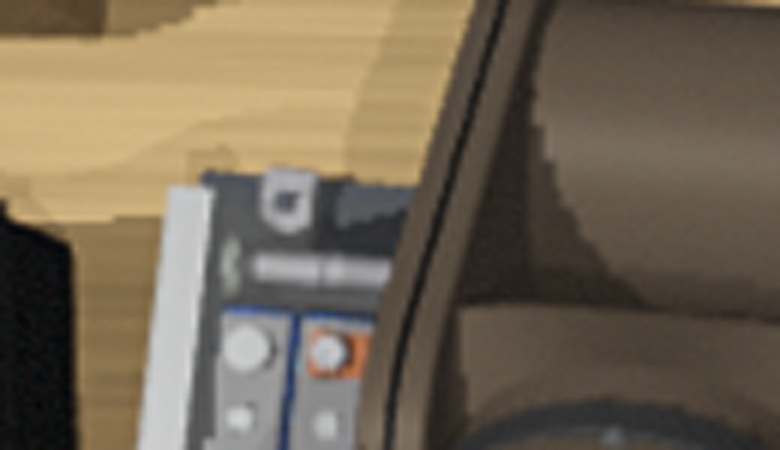

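The tip at crop (255,265) lines up with the far white bushing at (230,260). Feeding on through it.

Request:
step_arm(
  commands=[
    {"x":3,"y":0,"z":0,"spin":0,"gripper":1},
    {"x":3,"y":0,"z":0,"spin":0,"gripper":1},
    {"x":3,"y":0,"z":0,"spin":0,"gripper":1},
    {"x":3,"y":-0.1,"z":0,"spin":0,"gripper":1},
    {"x":3,"y":0,"z":0,"spin":0,"gripper":1},
    {"x":3,"y":0,"z":0,"spin":0,"gripper":1},
    {"x":3,"y":0,"z":0,"spin":0,"gripper":1},
    {"x":3,"y":0,"z":0,"spin":0,"gripper":1},
    {"x":3,"y":0,"z":0,"spin":0,"gripper":1},
    {"x":0,"y":0,"z":0,"spin":0,"gripper":1},
  ],
)

```text
time: 10.85
eef_pos: [0.5737, 0.0988, 0.0899]
tcp_rot: [0.727, 0.686, 0.0, -0.0]
contact_force: [0.4, 0.3, -2.2]
opening: 0.17
finger_force: 118.4
```

```bash
python3 p.py
```

```text
to bore along,lat,z mm [35.48 -0.43 -1.9 ] 86.6601609929429 F [ 0.37  0.26 -2.22] [-0.08  0.04  0.02] 10.85
```

Request:
step_arm(
  commands=[
    {"x":3,"y":0,"z":0,"spin":0,"gripper":1},
    {"x":3,"y":0,"z":0,"spin":0,"gripper":1},
    {"x":3,"y":0,"z":0,"spin":0,"gripper":1},
    {"x":2,"y":0,"z":0,"spin":0,"gripper":1},
    {"x":1,"y":0,"z":0,"spin":0,"gripper":1},
    {"x":1,"y":0,"z":0,"spin":0,"gripper":1},
    {"x":0.5,"y":0,"z":0,"spin":0,"gripper":1},
    {"x":0.5,"y":0,"z":0,"spin":0,"gripper":1},
    {"x":0.5,"y":0,"z":0,"spin":0,"gripper":1},
    {"x":0,"y":0,"z":0,"spin":0,"gripper":1},
  ],
)

```text
time: 11.85
eef_pos: [0.5744, 0.1129, 0.0898]
tcp_rot: [0.728, 0.686, -0.0, -0.0]
contact_force: [-2.2, -1.0, -2.1]
opening: 0.167
finger_force: 118.4
```

```bash
python3 p.py
```

```text
to bore along,lat,z mm [21.41 -0.44 -1.84] 86.6389976955253 F [-2.17 -0.95 -2.11] [-0.2   0.22 -0.02] 11.85
```

Request:
step_arm(
  commands=[
    {"x":0.3,"y":-0.3,"z":0,"spin":0,"gripper":1},
    {"x":0.3,"y":0,"z":0,"spin":0,"gripper":1},
    {"x":0.3,"y":0,"z":0,"spin":0,"gripper":1},
    {"x":0.3,"y":0,"z":0,"spin":0,"gripper":1},
    {"x":0.3,"y":0,"z":0,"spin":0,"gripper":1},
    {"x":0.3,"y":0,"z":0,"spin":0,"gripper":1},
    {"x":0.3,"y":0,"z":0,"spin":0,"gripper":1},
    {"x":0.3,"y":0,"z":0,"spin":0,"gripper":1},
    {"x":0.3,"y":0,"z":0,"spin":0,"gripper":1},
    {"x":0,"y":0,"z":0,"spin":0,"gripper":1},
  ],
)

```text
time: 12.85
eef_pos: [0.5744, 0.115, 0.09]
tcp_rot: [0.728, 0.686, -0.0, 0.0]
contact_force: [-0.9, -3.6, -2.3]
opening: 0.17
finger_force: 118.4
```

```bash
python3 p.py
```

```text
to bore along,lat,z mm [19.34 -0.38 -1.98] 86.64350706091369 F [-0.86 -3.64 -2.28] [-0.75  0.18 -0.01] 12.85
```

Request:
step_arm(
  commands=[
    {"x":0.3,"y":0,"z":0,"spin":0,"gripper":1},
    {"x":0.3,"y":0,"z":0,"spin":0,"gripper":1},
    {"x":0.3,"y":0,"z":0,"spin":0,"gripper":1},
    {"x":0.3,"y":0,"z":0,"spin":0,"gripper":1},
    {"x":0.3,"y":0,"z":0,"spin":0,"gripper":1},
    {"x":0,"y":0,"z":0,"spin":0,"gripper":1},
    {"x":0,"y":0,"z":0,"spin":0,"gripper":1},
    {"x":0,"y":0,"z":0,"spin":0,"gripper":1},
    {"x":0,"y":0,"z":0,"spin":0,"gripper":1},
    {"x":0,"y":0,"z":0,"spin":0,"gripper":1},
  ],
)

```text
time: 13.85
eef_pos: [0.5745, 0.1151, 0.09]
tcp_rot: [0.727, 0.686, -0.002, 0.001]
contact_force: [-1.8, -10.0, 0.1]
opening: 0.17
finger_force: 118.6
```

```bash
python3 p.py
```

```text
to bore along,lat,z mm [19.25 -0.38 -2.02] 86.66717337027961 F [ -1.81 -10.     0.06] [-1.53  0.28  0.02] 13.85
```

```bash
python3 - <<'E'
from h import *
d=np.array([.0518,.9987,0]); nb=np.array([.57507,.1343,.093])
c=cam('side'); q=proj(c,[nb,nb+.146*d,nb+.165*d,nb+.170*d]); print(q)
c1=c['color']; u,v=q[2].astype(int); u0,v0=q[0].astype(int)
print(u-32,v-32,u0-32,v0-32)
f=lambda im,u,v: cv2.resize(im[v-32:v+32,u-32:u+32],(390,390),interpolation=cv2.INTER_CUBIC)
save('c7.png',np.hstack([f(c1,u,v),f(c1,u0,v0)]))
E
```

```text
[[217.91531568 231.25447668]
 [156.34602356 263.7464832 ]
 [147.43797655 268.44601165]
 [145.05492027 269.70315279]]
115 236 185 199
```

View pics/c7.png

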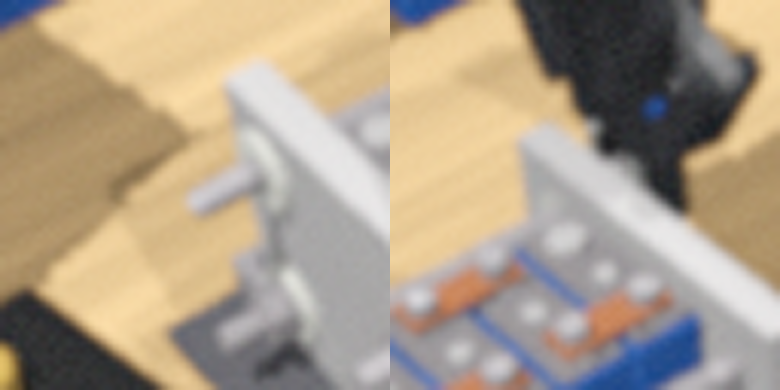

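The rod stands out of the far plate by about 22–24 mm, with its tip at about (146,270) in the side image. I'll press a bit harder to make sure the washer is seated.

Request:
step_arm(
  commands=[
    {"x":0.5,"y":0,"z":0,"spin":0,"gripper":1},
    {"x":0.5,"y":0,"z":0,"spin":0,"gripper":1},
    {"x":0.5,"y":0,"z":0,"spin":0,"gripper":1},
    {"x":0.5,"y":0,"z":0,"spin":0,"gripper":1},
    {"x":0.5,"y":0,"z":0,"spin":0,"gripper":1},
    {"x":0.5,"y":0,"z":0,"spin":0,"gripper":1},
    {"x":0,"y":0,"z":0,"spin":0,"gripper":1},
    {"x":0,"y":0,"z":0,"spin":0,"gripper":1},
    {"x":0,"y":0,"z":0,"spin":0,"gripper":1},
    {"x":0,"y":0,"z":0,"spin":0,"gripper":1},
  ],
)

```text
time: 14.9
eef_pos: [0.5744, 0.1151, 0.09]
tcp_rot: [0.727, 0.687, -0.004, 0.003]
contact_force: [-3.8, -18.5, 0.8]
opening: 0.17
finger_force: 118.7
```

```bash
python3 p.py; python3 - <<'E'
from h import *
# standout from side view: tip pixel from depth cloud near far plate outer face
c=cam('side'); P=cloud(c); d=np.array([.0518,.9987,0]); xm=np.array([.9987,-.0518,0]); nb=np.array([.57507,.1343,.093])
for nm,o in(('open',0),('fitted',-.1)):
    b=nb+o*xm; r=P-b; al=r@d; la=r@xm; z=r[...,2]
    m=(abs(la)<.008)&(abs(z)<.009)&(al>.148)&(al<.19)&(c['z_map']>0); print(nm,m.sum(),'along pct mm',(np.percentile(al[m],[50,90,97,100])*1000).round(1),'lat,z',np.median(la[m])*1000,np.median(z[m])*1000)
E
```

```text
to bore along,lat,z mm [19.19 -0.36 -2.04] 86.73384946744783 F [ -3.8  -18.48   0.79] [-2.88  0.48  0.03] 14.9
open 57 along pct mm [158.7 167.4 168.1 169.3] lat,z -3.5480861765269283 1.8261619494797932
fitted 77 along pct mm [159.6 168.9 169.4 170.2] lat,z -3.8010804466125063 3.905985322846556
```

Request:
step_arm(
  commands=[
    {"x":0,"y":-0.4,"z":0,"spin":0,"gripper":1},
    {"x":0,"y":0,"z":0.4,"spin":0,"gripper":1},
    {"x":0,"y":0,"z":0.4,"spin":0,"gripper":1},
    {"x":0,"y":0,"z":0,"spin":0,"gripper":1},
    {"x":0,"y":0,"z":0,"spin":-0.3,"gripper":1},
    {"x":0,"y":0,"z":0,"spin":0,"gripper":1},
    {"x":-0.5,"y":0,"z":0,"spin":0,"gripper":1},
    {"x":0,"y":0,"z":0,"spin":0,"gripper":1},
    {"x":0,"y":0,"z":0,"spin":0,"gripper":1},
    {"x":0,"y":0,"z":0,"spin":0,"gripper":1},
  ],
)

```text
time: 15.95
eef_pos: [0.5745, 0.1151, 0.09]
tcp_rot: [0.725, 0.688, -0.003, 0.003]
contact_force: [-3.5, -16.8, 3.5]
opening: 0.167
finger_force: 119.1
```

```bash
python3 p.py; python3 - <<'E'
from h import *
d=np.array([.0518,.9987,0]); xm=np.array([.9987,-.0518,0]); nb=np.array([.57507,.1343,.093])
for nm,o in(('open',0),('fitted',-.1)):
  A=[]
  for i in range(5):
    c=cam('side'); P=cloud(c); b=nb+o*xm; r=P-b; al=r@d; la=r@xm; z=r[...,2]
    m=(abs(la)<.008)&(abs(z)<.009)&(al>.15)&(al<.19)&(c['z_map']>0); A.append(np.r_[np.percentile(al[m],[90,95,99])*1000,m.sum()])
  print(nm,np.mean(A,0).round(1))
E
```

```text
to bore along,lat,z mm [19.22 -0.47 -1.98] 87.01520714440888 F [ -3.53 -16.84   3.48] [-2.65  0.44 -0.06] 15.95
open [166.8 167.9 168.8  50.2]
fitted [169.  169.5 169.8  75.6]
```

The extra push and the small wiggles don't move it: the washer is against a hard stop, and the stand-out matches the fitted rod to within half a pixel. I'll relieve the vertical preload and hand in.

Request:
step_arm(
  commands=[
    {"x":0,"y":0,"z":-0.5,"spin":0,"gripper":1},
    {"x":0,"y":0,"z":-0.4,"spin":0,"gripper":1},
    {"x":0,"y":0,"z":0,"spin":0,"gripper":1},
    {"x":0,"y":0,"z":0,"spin":0,"gripper":1},
    {"x":0,"y":0,"z":0,"spin":0,"gripper":1},
    {"x":0,"y":0,"z":0,"spin":0,"gripper":1},
    {"x":0,"y":0,"z":0,"spin":0,"gripper":1},
    {"x":0,"y":0,"z":0,"spin":0,"gripper":1},
    {"x":0,"y":0,"z":0,"spin":0,"gripper":1},
    {"x":0,"y":0,"z":0,"spin":0,"gripper":1},
  ],
)

```text
time: 17.45
eef_pos: [0.5745, 0.1151, 0.0901]
tcp_rot: [0.725, 0.688, -0.003, 0.003]
contact_force: [-1.5, -17.4, -1.0]
opening: 0.175
finger_force: 118.4
```

```bash
python3 p.py; python3 -c "
from plant import *
print(sign_off())"
```

```text
to bore along,lat,z mm [19.2  -0.42 -2.06] 87.00046428904423 F [ -1.55 -17.38  -1.05] [-2.61  0.23 -0.13] 17.45
the job is handed in; nothing more can be done
None
```

The long rod is through both bushings and handed in at 17.5 s, still gripped by its long nut and pressed home with about 17 N; it went no further under that push and stands about 23 mm out of the far plate (24 expected), though the arm hid the washer itself from the cameras.

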